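# Hang the nut tray on the drop hanger's snap hook

## Robot

A 6-joint arm with a two-finger parallel gripper is mounted at the origin on a cart in front of the work surface, level with it; the furniture and walls round the work are solid. World frame = base frame: x ahead of the robot, y to its left, z up, the work surface at z = 0. Lengths are in m, angles in rad, forces in N, time in s.
With the tool pointing down it reaches from about 0.25 to 0.775 m from the base axis. Payload 8.9 kg.
Tool frame: the origin (TCP) lies at the very end of the fingers, on their centre line; the grasp point (between the pads) lies 19 mm behind it; z points along the fingers, y is the line along which they close (so a half turn about z gives the same grasp; the last joint's range is limited). The gripper opens to 85 mm and grips with 20 to 120 N. Pads are 22 mm wide; open, the fingers measure 114 mm over their backs; the gripper's body (76 mm by 85 mm) begins 54 mm behind the grasp point. The pads swing forward as they close: fully open they stand 13 mm farther back than shut.
Start: joints at [-1.455, 0.291, -0.153, 1.127, 0, 1.431], TCP at [0.132, -0.508, 0.231] pointing down, gripper open.
Joint ranges: [-2.52, 2.52], [-0.91, 1.74], [-1.3, 1.37], [-1.96, 2.02], [-1.52, 1.47], [-3.14, 3.14]. Speed limits (rad/s): [2.22, 2.22, 2.79, 3.14, 3.14, 3.14].

## Interface

Orientations are given as a rotation vector (axis times angle).
In Python, from plant import * gives the robot as it stands.
- The arm moves only by the tool arm_command, never from a script. Its argument "moves" is a list of rows, each a list of 3 entries, a list of its own where there are three numbers: the shift along the tool's x, y, z in m, then the turn, a rotation vector about the tool's x, y, z in degrees, then the closure, from 0 (fully open) to 1 (shut). In form: [[[x, y, z], [rx, ry, rz], claw], ...]. A call has 1 to 10 rows; each row shifts and turns the commanded pose from where the row before left it, along the tool's axes as they then stand; what a row does not reach is not made up. A row lasts 1/8 s, in which the tool goes at most 62.5 mm and 10.7 degrees, less where a joint would pass 70% of its speed; a pose out of reach is approached as far as the arm can. A call is refused whole if a number of a shift passes 0.0625 or a number of a turn 10.7, either way. A call with a gripper value outside its range is refused whole. The fingers move at their own pace and stop on an object; the grip force is fixed at half the most. Time passes only in rows, so rows that do not move let the fingers close. It gives the time, the measured TCP pose, the force, the opening and the grip force at its end, in the units of the state.
- sense(): the state, without advancing time (a new reading comes with each control period).
- get_image(name): name is "side" or "top"; returns a dict with "image" (400x640x3 uint8, red, green, blue), "fovy" (degrees; the focal length in pixels is half the picture's height over the tangent of half this angle, whatever the lens; pixels are square), "cx", "cy" (the principal point, pixels), "k1" (the pictures are not rectified: a ray, as slopes to the right and down, at radius r is drawn at 1 + k1 r^2 times it, then the intrinsics apply), "eye" and "rotation" of the camera in the world. Camera axes: x right, y up, looking along -z (the intrinsics and any distortion apply to the point x, -y, -z); pixel columns grow to the right and rows downward; lengths in m; the calibration is good to about 2 mm. A picture is of the moment at which its call begins. There is no depth.
- finish_job(): hands the job in; it is judged then, once.
The state is a dict: "t": time; "joints": joint angles; "qvel": joint speeds; "effort": joint torques, N m; "eef_pos": TCP position; "tcp_rot": TCP orientation; "contact_force": force on the tool from outside, world axes, zero at the start; "ft_torque": the same for the moment, N m; "opening": finger opening in m; "gripper_force": force on a finger pad.
Only numpy, scipy, OpenCV 4.12 (cv2) and the standard library are available. Lean on these libraries where they do the work, as an engineer would, in place of code of your own. Each camera call takes 0.05 s, during which the arm holds its last target. There are 200 camera calls.

## Task

Pick up the small nut tray by its front grip and hang it by its wire bail from the snap hook at the bottom of the drop hanger on the stand: press the bail gently in past the sprung keeper, lower it fully into the hook and let go, so that the tray hangs free and level with the keeper shut again. The hanger gives way backwards, by an amount that differs each time, before the keeper opens, so go by feel and never load it with more than 20 N. Leave the nuts, crayon and spanner lying about where they are.

Things in the scene. Friction and masses are not known exactly. Their poses are not given: they have to be found in the camera images.
- tray: Second item: loose open steel pan, about 0.18 kg, standing level. Origin on its underside plumb below the bail; x from grip side to rear, z up. Pan x -66 to +64 mm, 64 wide (y), 20 high; hangs level from the bail. Bail: arch of 6 mm round wire in plane x = 0, upright at y = +-32.5 mm to z = 85, then sloping in to a flat top 10 mm long at z = 115. A front strap at x = -70 carries the grip.
- bail_top (a point): Centre of the wire (radius 3 mm) at the top of the tray's bail, 115 mm above the tray's underside; tray axes.
- tray_grip (a point): Centre of the tray's black rubber grip block, 24 (x) by 14 (y) by 36 mm (z), 80 mm in front (-x) of the bail top and level with it. Take it from above across its 14 mm (fingers at +y and -y), at 40 N or more so that the tray cannot turn in the fingers; nothing stands beside it. Tray axes.
- stand: Fixed steel stand. Origin on the worktop; x from its open front, where the work is done, to its post (25 mm square at x = +125 mm, 325 mm high); z up. Foot plate 10 mm thick, 110 wide, x -35 to +150 mm. An arm (16 mm square, z 307 to 323 mm) runs from the post forward to x = -3 mm. On it slides a 30 mm sleeve that carries the hanger's pin at z = 297 mm.
- hanger: First item: drop hanger of 8 mm bar in its plane y = 0, hung on the pin of the sleeve on the stand's arm; origin on the pin, z up, x to the stand's rear. Pressed backwards at the hook it first runs back with the sleeve (1 to 2 N) for an unknown 0 to 32 mm to a stop, then swings back in a sprung bush, 3 mm per newton, to a hard stop 36 mm on; it springs back when let go.
- hook_seat (a point): Centre of the bail wire when at rest in the hook's bottom, 120 mm below and 25 in front of the pin; hanger axes; in mm from here: front tip at x -13, up to z +10; shank face x +9; nose bar over z +46. The mouth faces -x, shut by the keeper: the wire goes in at z +14 to +34 (best +20), is pressed in until behind the tip (x over -6 relative to the yielding hook), then lowered to the seat.
- keeper (a joint): The hook's sprung brass keeper: 5 mm bar hinged at its top (x -13, z +46 mm from the seat), hanging 33 mm down to just over the tip. 0 = shut; grows to 0.9 rad as the bail presses it inwards. About 4 to 5 N on the bail begin to open it, 6 to 8 N open it well; once the bail is lowered under its end it snaps shut over it.
- wheel_nut_a: Bystander: loose wheel nut, 25 by 25 by 32 mm, near the front edge between tray and stand; origin under its centre.
- wheel_nut_b: Bystander: loose wheel nut, 25 by 25 by 32 mm, to the left; origin under its centre.
- crayon: Bystander: loose tyre crayon lying behind the tray, 14 by 85 by 12 mm; origin under its centre.
- spanner: Bystander: loose spanner lying at the right, 27 by 167 by 9 mm; origin under its centre.

How it is judged:
By the outcome, as a careful person would: the job done as asked, in the order asked, and still so for the second after the job is handed in, with the robot touching nothing.
It also fails if it takes over 61 s, if anything falls off the work surface, if the arm or the gripper's body presses on something with over 40 N, if the wrist force passes 120 N, or if a joint passes its speed limit or range.

## Working session

There is one attempt and no reset: what is moved stays moved. The work goes in short steps, Python scripts to look and compute and a tool call to move; the robot and the scene stay as the last step left them, time stands still between calls to the robot, and variables do not carry over. Pictures are saved under pics/ and viewed, at most 10 in all, crops included, and the job is handed in when it is done.

Besides the shell and the picture viewer there is one more tool, called after "Request:" as name(argument=value, ...), one argument or row to a line, values as JSON. arm_command: Moves the arm, as the interface text tells. Its arguments: {"type":"object","properties":{"moves":{"type":"array"}},"required":["moves"]}

```bash
mkdir -p pics; cat > h.py <<'E'
from plant import *
import numpy as np, cv2
def cam(n):
    d=get_image(n); im=d["image"]; f=im.shape[0]/2/np.tan(np.radians(d["fovy"])/2)
    d["f"]=f; return d
def ray(d,u,v):
    K=np.array([[d["f"],0,d["cx"]],[0,d["f"],d["cy"]],[0,0,1.]])
    p=cv2.undistortPoints(np.array([[[u,v]]],float),K,np.array([d["k1"],0,0,0,0.]))[0,0]
    r=np.array(d["rotation"]).reshape(3,3)@np.array([p[0],-p[1],-1]); return np.array(d["eye"]),r/np.linalg.norm(r)
def onz(d,u,v,z):
    e,r=ray(d,u,v); return e+r*(z-e[2])/r[2]
def tri(d1,p1,d2,p2):
    e1,r1=ray(d1,*p1); e2,r2=ray(d2,*p2)
    A=np.stack([r1,-r2],1); s=np.linalg.lstsq(A,e2-e1,rcond=None)[0]
    a=e1+r1*s[0]; b=e2+r2*s[1]; return (a+b)/2,np.linalg.norm(a-b)
def proj(d,P):
    R=np.array(d["rotation"]).reshape(3,3); c=R.T@(np.array(P)-d["eye"]); x,y=c[0]/-c[2],-c[1]/-c[2]
    s=1+d["k1"]*(x*x+y*y); return np.array([d["cx"]+d["f"]*x*s,d["cy"]+d["f"]*y*s])
E
python3 - <<'E'
from h import *
for n in("side","top"):
    d=cam(n); cv2.imwrite(f"pics/{n}0.png",d["image"][:,:,::-1]); print(n,d["eye"],d["rotation"],d["fovy"],d["cx"],d["cy"],d["k1"])
s=sense();print(s)
E
```

```text
side [ 0.28700494 -0.99485232  0.63845752] [ 1.18213052 -0.14783683 -0.21789905] 50.96656889970428 315.5882378323009 200.29677983527296 -0.1010770399035402
top [0.38255169 0.10468013 1.44545142] [ 0.10138986 -0.10508545 -1.55501936] 47.2254700898669 320.9983141688533 204.80102645115468 -0.03795713135037498
{'t': 0.1, 'joints': array([-1.45529076e+00,  2.91245535e-01, -1.54017070e-01,  1.12671724e+00,
        2.28770557e-05,  1.43150297e+00]), 'qvel': array([ 4.41505512e-05, -2.25450543e-03,  3.86110771e-03,  6.42415570e-04,
        5.03289424e-04,  7.17748157e-04]), 'effort': array([ 6.31423609e-04, -5.37979174e+01,  3.31917071e+01,  9.30620532e-03,
       -2.92184795e-04, -3.80977916e-09]), 'eef_pos': array([ 0.13229641, -0.50766176,  0.23079113]), 'tcp_rot': array([-3.11495855e+00, -3.99005068e-01, -5.80217740e-05]), 'contact_force': array([ 0.26280817,  0.81008967, -0.10637531]), 'ft_torque': array([-0.04608929, -0.00823667, -0.02080186]), 'gripper_force': 0.0, 'opening': 0.08532124310196397}
```

View pics/side0.png

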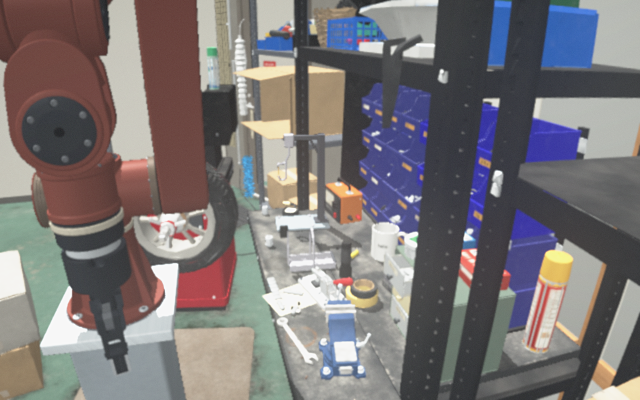

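View pics/top0.png

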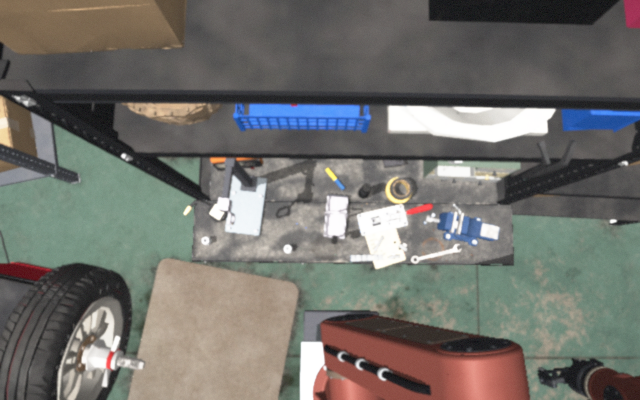

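The side view shows the stand at about (300,170) and the tray at (310,250). In the top view the stand's foot plate is at (245,205), the tray at (336,216), nuts at (206,240) and (288,248), and the spanner at (436,254). I'll enlarge both.

```bash
sed -i 's/np.array(d\["rotation"\]).reshape(3,3)/cv2.Rodrigues(np.array(d["rotation"]))[0]/' h.py
python3 - <<'E'
import cv2
a=cv2.imread("pics/side0.png")[120:290,240:400]; b=cv2.imread("pics/top0.png")[150:270,190:390]
cv2.imwrite("pics/c1.png",cv2.resize(a,None,fx=3.5,fy=3.5,interpolation=cv2.INTER_CUBIC))
cv2.imwrite("pics/c2.png",cv2.resize(b,None,fx=4,fy=4,interpolation=cv2.INTER_CUBIC))
E
```

```text
(no output)
```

View pics/c1.png

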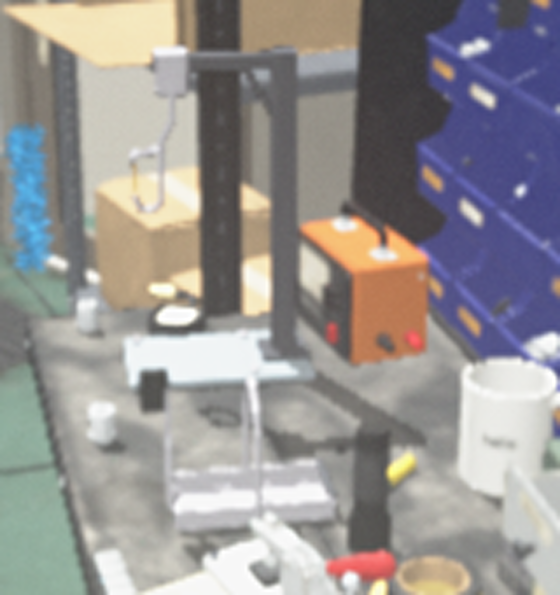

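View pics/c2.png

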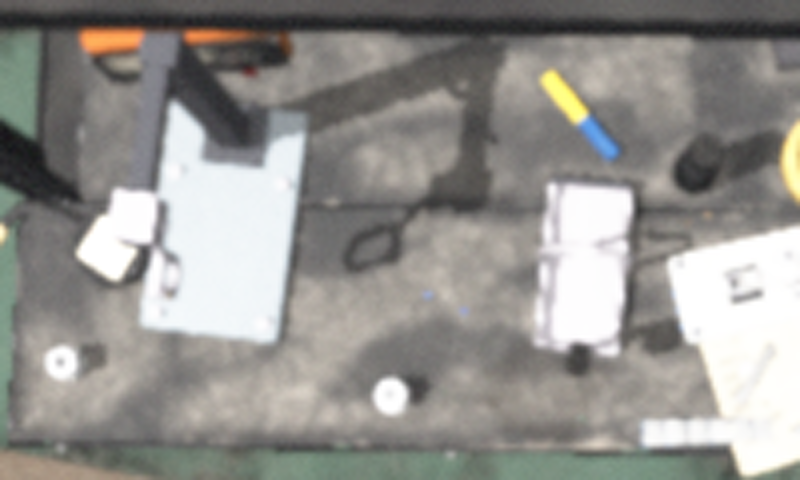

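The enlarged side view shows the grip at c1 (153,390), the bail top near (250,378), the hook bottom at (150,208) and the sleeve at (170,70). The enlarged top view shows the grip at c2 (578,358). The pan corners are (548,182), (634,185), (618,352) and (536,345). The foot plate's corners are (308,112), (275,342) and (142,328), and the sleeve is at (133,215).

```bash
cat > m.py <<'E'
from h import *
S=cam("side");T=cam("top"); np.set_printoptions(precision=4,suppress=True)
c1=lambda x,y:(240+(x+.5)/3.5-.5,120+(y+.5)/3.5-.5); c2=lambda x,y:(190+(x+.5)/4-.5,150+(y+.5)/4-.5)
print("grip",tri(S,c1(153,390),T,c2(578,358)))
print("bailtop",tri(S,c1(250,378),T,c2(588,244)))
print("pan",[onz(T,*c2(*p),.02)[:2] for p in((548,182),(634,185),(618,352),(536,345))])
print("foot",[onz(T,*c2(*p),.01)[:2] for p in((308,112),(275,342),(142,328))])
print("sleeve",tri(S,c1(170,70),T,c2(133,215)))
print("nuts",onz(T,*c2(62,362),.032)[:2],onz(T,*c2(391,396),.032)[:2])
hsv=cv2.cvtColor(T["image"],cv2.COLOR_RGB2HSV)
c=c2(220,260);print("foot hsv",hsv[int(c[1]),int(c[0])])
c=c2(590,300);print("pan hsv",hsv[int(c[1]),int(c[0])])
m=cv2.inRange(hsv,(85,15,120),(115,80,255)); cs=cv2.findContours(m,0,1)[0]
k=[q for q in cs if cv2.pointPolygonTest(q,c2(220,260),False)>=0]
for q in k: r=cv2.boxPoints(cv2.minAreaRect(q)); print("footrect",np.array([onz(T,*p,.01)[:2] for p in r]))
m=cv2.inRange(hsv,(0,0,165),(180,40,255)); cs=cv2.findContours(m,0,1)[0]
for q in cs:
    if cv2.pointPolygonTest(q,c2(590,300),False)>=0: r=cv2.boxPoints(cv2.minAreaRect(q)); print("panrect",np.array([onz(T,*p,.02)[:2] for p in r]))
E
python3 m.py
```

```text
grip (array([0.4599, 0.0631, 0.1151]), np.float64(0.0024578233337871373))
bailtop (array([0.5411, 0.057 , 0.1195]), np.float64(0.0012281858033954332))
pan [array([0.6024, 0.0852]), array([0.6009, 0.0174]), array([0.4692, 0.0292]), array([0.4739, 0.0931])]
foot [array([0.6578, 0.2772]), array([0.4741, 0.2978]), array([0.4836, 0.4028])]
sleeve (array([0.5339, 0.3496, 0.3071]), np.float64(0.00045356660116958365))
nuts [0.4548 0.4592] [0.4323 0.2043]
foot hsv [100   6 249]
pan hsv [150   1 254]
panrect [[0.4709 0.1095]
 [0.6051 0.0986]
 [0.5984 0.018 ]
 [0.4644 0.0299]]
```

```bash
cat > plan.py <<'E'
from h import *
from scipy.spatial.transform import Rotation as Ro
def rows(xyz,yaw,n,claw,turn=None):
    """straight line to TCP xyz, tool down with tool-x at yaw (deg); prints tool-axis rows"""
    s=sense(); p=np.array(s["eef_pos"]); R=Ro.from_rotvec(s["tcp_rot"])
    y=np.radians(yaw); Rt=Ro.from_matrix(np.array([[np.cos(y),np.sin(y),0],[np.sin(y),-np.cos(y),0],[0,0,-1]]))
    dv=(R.inv()*Rt).as_rotvec(degrees=True)
    if turn: dv=np.array([0,0,turn])
    print("rot total",dv.round(2),"dist",np.linalg.norm(xyz-p)); st=np.round(dv/n,1); start=p.copy()
    for i in range(n):
        g=start+(np.array(xyz)-start)*(i+1)/n; d=np.round(R.inv().apply(g-p),4 if n<6 else 3)
        print([list(map(float,d)),list(map(float,st)),claw],end=",\n"); p=p+R.apply(d); R=R*Ro.from_rotvec(st,degrees=True)
    print("end",p)
E
python3 - <<'E'
from plan import *
rows(np.array([.459,.063,.19]),175.4,17,0)
E
```

```text
rot total [-0.000e+00 -6.000e-02 -1.608e+02] dist 0.6589599319548121
[[0.027, -0.028, 0.002], [-0.0, -0.0, -9.5], 0],
[[0.031, -0.022, 0.003], [-0.0, -0.0, -9.5], 0],
[[0.035, -0.018, 0.002], [-0.0, -0.0, -9.5], 0],
[[0.037, -0.011, 0.003], [-0.0, -0.0, -9.5], 0],
[[0.038, -0.005, 0.002], [-0.0, -0.0, -9.5], 0],
[[0.039, 0.001, 0.003], [-0.0, -0.0, -9.5], 0],
[[0.038, 0.008, 0.002], [-0.0, -0.0, -9.5], 0],
[[0.036, 0.013, 0.002], [-0.0, -0.0, -9.5], 0],
[[0.033, 0.02, 0.003], [-0.0, -0.0, -9.5], 0],
[[0.03, 0.025, 0.002], [-0.0, -0.0, -9.5], 0],
[[0.025, 0.029, 0.003], [-0.0, -0.0, -9.5], 0],
[[0.02, 0.033, 0.002], [-0.0, -0.0, -9.5], 0],
[[0.014, 0.036, 0.003], [-0.0, -0.0, -9.5], 0],
[[0.008, 0.038, 0.002], [-0.0, -0.0, -9.5], 0],
[[0.002, 0.039, 0.003], [-0.0, -0.0, -9.5], 0],
[[-0.005, 0.038, 0.002], [-0.0, -0.0, -9.5], 0],
[[-0.01, 0.038, 0.002], [-0.0, -0.0, -9.5], 0],
end [0.45862401 0.06351724 0.19037346]
```

Request:
arm_command(
  moves=[
    [[0.027,-0.028,0.002],[0,0,-9.5],0],
    [[0.031,-0.022,0.003],[0,0,-9.5],0],
    [[0.035,-0.018,0.002],[0,0,-9.5],0],
    [[0.037,-0.011,0.003],[0,0,-9.5],0],
    [[0.038,-0.005,0.002],[0,0,-9.5],0],
    [[0.039,0.001,0.003],[0,0,-9.5],0],
    [[0.038,0.008,0.002],[0,0,-9.5],0],
    [[0.036,0.013,0.002],[0,0,-9.5],0],
    [[0.033,0.02,0.003],[0,0,-9.5],0],
  ],
)

```text
t: 1.32
eef_pos: [0.3057, -0.2051, 0.2093]
tcp_rot: [2.011, 2.413, -0.0]
contact_force: [-0.0, -0.6, -0.3]
opening: 0.0855
gripper_force: 0.0
```

Request:
arm_command(
  moves=[
    [[0.03,0.025,0.002],[0,0,-9.5],0],
    [[0.025,0.029,0.003],[0,0,-9.5],0],
    [[0.02,0.033,0.002],[0,0,-9.5],0],
    [[0.014,0.036,0.003],[0,0,-9.5],0],
    [[0.008,0.038,0.002],[0,0,-9.5],0],
    [[0.002,0.039,0.003],[0,0,-9.5],0],
    [[-0.005,0.038,0.002],[0,0,-9.5],0],
    [[-0.01,0.038,0.002],[0,0,-9.5],0],
    [[0,0,0],[0,0,0],0],
    [[0,0,0],[0,0,0],0],
  ],
)

```text
t: 2.58
eef_pos: [0.4582, 0.0631, 0.1901]
tcp_rot: [-0.108, -3.139, 0.0]
contact_force: [0.0, 0.1, -0.2]
opening: 0.0855
gripper_force: 0.0
```

```bash
python3 - <<'E'
from plan import *
rows(np.array([.459,.063,.096]),175.4,4,0)
print(sense()["joints"])
S=cam("side");T=cam("top")
a=S["image"][128:258,240:340,::-1]; b=T["image"][195:235,205:265,::-1]; c=T["image"][195:265,305:365,::-1]
r=lambda i,f:cv2.resize(i,None,fx=f,fy=f,interpolation=cv2.INTER_CUBIC)
A=r(a,4.5);B=r(b,6.);C=r(c,4.)
o=np.zeros((590,820,3),np.uint8); o[:A.shape[0],:450]=A; o[:240,455:815]=B; o[245:525,455:695]=C; cv2.imwrite("pics/d.png",o[:590,:800])
E
```

```text
rot total [-0.02 -0.05  0.65] dist 0.09408893119156424
[[-0.0002, -0.0, 0.0235], [-0.0, -0.0, 0.2], 0],
[[-0.0002, -0.0, 0.0235], [-0.0, -0.0, 0.2], 0],
[[-0.0003, -0.0, 0.0236], [-0.0, -0.0, 0.2], 0],
[[-0.0002, -0.0, 0.0235], [-0.0, -0.0, 0.2], 0],
end [0.45900667 0.06299968 0.09598468]
[-2.12358716e-02  2.03448830e-01 -3.83542597e-01  9.84655171e-01
 -2.87052829e-04  4.77408950e-02]
```

View pics/d.png

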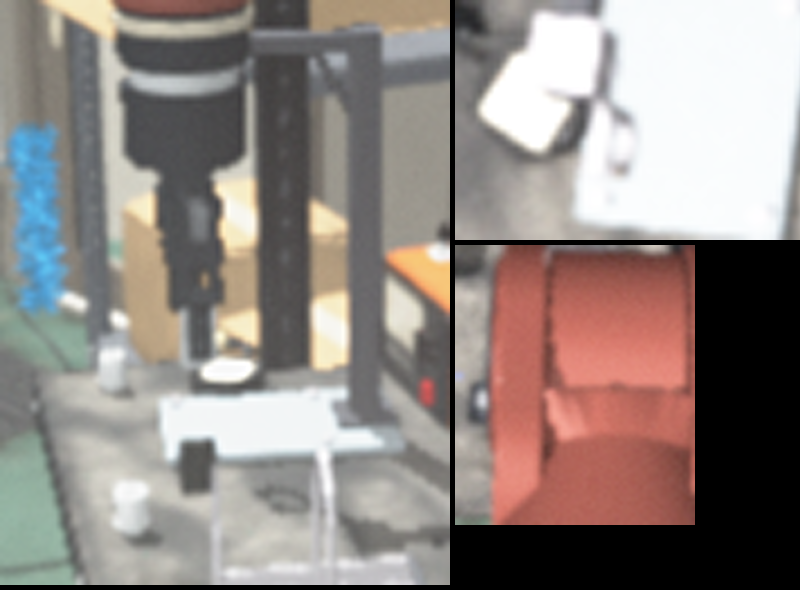

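The gripper is right above the grip (fingers at (195,340), grip at (197,465)). In the top crop the hook end is at about (622,160). Now I'll go down and grasp.

Request:
arm_command(
  moves=[
    [[-0.0002,0,0.0235],[0,0,0.2],0],
    [[-0.0002,0,0.0235],[0,0,0.2],0],
    [[-0.0003,0,0.0235],[0,0,0.2],0],
    [[-0.0002,0,0.0235],[0,0,0],0],
    [[0,0,0],[0,0,0],0.5],
    [[0,0,0],[0,0,0],1],
    [[0,0,0],[0,0,0],1],
    [[0,0,0],[0,0,0],1],
    [[0,0,0],[0,0,0],1],
    [[0,0,0],[0,0,0],1],
  ],
)

```text
t: 3.92
eef_pos: [0.4601, 0.0635, 0.0971]
tcp_rot: [0.123, 3.138, 0.001]
contact_force: [-1.7, 1.7, 5.8]
opening: 0.0137
gripper_force: 58.6
```

```bash
python3 - <<'E'
from plan import *
import cv2
np.set_printoptions(precision=4,suppress=True)
S=cam("side");T=cam("top")
c1=lambda x,y:(240+(x+.5)/3.5-.5,120+(y+.5)/3.5-.5); c2=lambda x,y:(190+(x+.5)/4-.5,150+(y+.5)/4-.5)
print("hookbottom",tri(S,c1(150,208),T,(232.8,221.7)))
print("nose tip",tri(S,c1(134,153),T,(232.8,222.5)))
pn=onz(T,*c2(133,215),.325);print("sleeve centre top z.325",pn)
# side view: intersect with vertical plane through the sleeve with yaw -6
for yaw in (-5,-6,-7):
  n=np.array([-np.sin(np.radians(yaw)),np.cos(np.radians(yaw)),0])
  for nm,p in(("bottom",(150,211)),("shank",(160,190)),("nosetip",(134,152)),("keeper end",(137,190)),("shank top",(173,95)),("sleeve L",(155,70)),("sleeve R",(188,70))):
    e,r=ray(S,*c1(*p)); print(yaw,nm,e+r*((pn-e)@n)/(r@n))
# post base / arm in top
print("armline",[onz(T,*c2(*p),.323)[:2] for p in((160,40),(148,180))])
# side edges of foot plate
print("foot front corner side", [onz(S,*c1(*p),.01)[:2] for p in((130,385),(124,336))])
E
```

```text
hookbottom (array([0.5055, 0.3483, 0.1711]), np.float64(0.010477461948513763))
nose tip (array([0.4939, 0.3371, 0.2316]), np.float64(0.0025121356151850717))
sleeve centre top z.325 [0.5313 0.3458 0.325 ]
-5 bottom [0.5106 0.3476 0.1683]
-5 shank [0.5209 0.3467 0.1893]
-5 nosetip [0.497  0.3488 0.229 ]
-5 keeper end [0.4987 0.3487 0.1905]
-5 shank top [0.5357 0.3454 0.2837]
-5 sleeve L [0.5192 0.3469 0.3087]
-5 sleeve R [0.5504 0.3441 0.3074]
-6 bottom [0.5107 0.348  0.1682]
-6 shank [0.521  0.3469 0.1893]
-6 nosetip [0.4971 0.3494 0.2289]
-6 keeper end [0.4988 0.3492 0.1903]
-6 shank top [0.5357 0.3453 0.2837]
-6 sleeve L [0.5192 0.3471 0.3086]
-6 sleeve R [0.5503 0.3438 0.3075]
-7 bottom [0.5108 0.3483 0.168 ]
-7 shank [0.521  0.3471 0.1892]
-7 nosetip [0.4972 0.35   0.2287]
-7 keeper end [0.4988 0.3498 0.1902]
-7 shank top [0.5356 0.3453 0.2837]
-7 sleeve L [0.5193 0.3473 0.3086]
-7 sleeve R [0.5503 0.3435 0.3076]
armline [array([0.6426, 0.3339]), array([0.5536, 0.3378])]
foot front corner side [array([0.4763, 0.292 ]), array([0.4893, 0.4102])]
```

Request:
arm_command(
  moves=[
    [[0,0,-0.015],[0,0,0],1],
    [[0,0,-0.025],[0,0,0],1],
    [[0,0,-0.025],[0,0,0],1],
    [[0,0,-0.017],[0,0,0],1],
    [[0,0,0],[0,0,0],1],
    [[0,0,0],[0,0,0],1],
    [[0,0,0],[0,0,0],1],
  ],
)

```text
t: 4.9
eef_pos: [0.4589, 0.0632, 0.1775]
tcp_rot: [-0.123, -3.138, 0.0]
contact_force: [0.3, 0.4, -1.9]
opening: 0.0131
gripper_force: 58.8
```

```bash
python3 - <<'E'
from plan import *
np.set_printoptions(precision=4,suppress=True)
S=cam("side");T=cam("top")
c1=lambda x,y:(240+(x+.5)/3.5-.5,120+(y+.5)/3.5-.5); c2=lambda x,y:(190+(x+.5)/4-.5,150+(y+.5)/4-.5)
print("whitething",tri(S,c1(178,318),T,c2(108,250)))
rows(np.array([.381,.3615,.179]),173.8,10,1)
i=S["image"][110:290,230:400,::-1]; cv2.imwrite("pics/e.png",cv2.resize(i,None,fx=3.3,fy=3.3,interpolation=cv2.INTER_CUBIC))
E
```

```text
whitething (array([0.5477, 0.4305, 0.0156]), np.float64(0.007011605992267371))
rot total [-0.   -0.06  1.7 ] dist 0.30840108214420253
[[0.01, 0.029, -0.0], [-0.0, -0.0, 0.2], 1],
[[0.01, 0.029, -0.0], [-0.0, -0.0, 0.2], 1],
[[0.011, 0.029, -0.0], [-0.0, -0.0, 0.2], 1],
[[0.01, 0.029, -0.0], [-0.0, -0.0, 0.2], 1],
[[0.011, 0.029, -0.001], [-0.0, -0.0, 0.2], 1],
[[0.01, 0.029, 0.0], [-0.0, -0.0, 0.2], 1],
[[0.011, 0.029, 0.0], [-0.0, -0.0, 0.2], 1],
[[0.011, 0.029, 0.0], [-0.0, -0.0, 0.2], 1],
[[0.011, 0.029, -0.0], [-0.0, -0.0, 0.2], 1],
[[0.011, 0.029, -0.0], [-0.0, -0.0, 0.2], 1],
end [0.3809 0.3619 0.1788]
```

View pics/e.png

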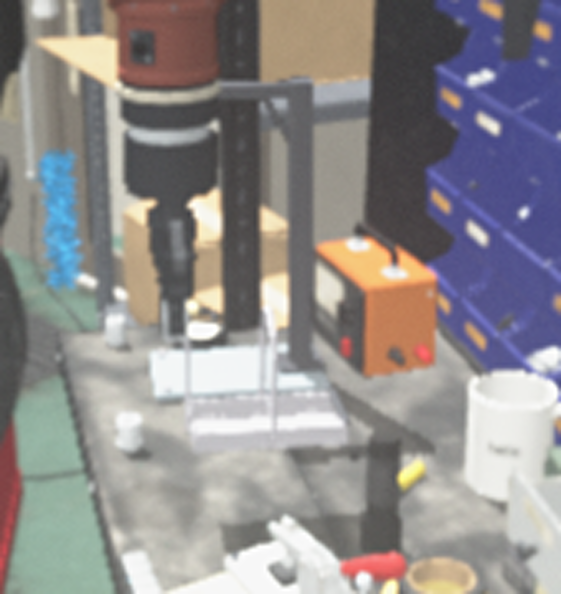

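The tray is held level and off the bench: pan at (265,415), bail top at (270,305). Now I'll carry it to the front of the hook.

Request:
arm_command(
  moves=[
    [[0.005,0.015,0],[0,0,0],1],
    [[0.01,0.029,0],[0,0,0.2],1],
    [[0.011,0.029,0],[0,0,0.2],1],
    [[0.01,0.029,0],[0,0,0.2],1],
    [[0.011,0.029,0],[0,0,0.2],1],
    [[0.01,0.029,0],[0,0,0.2],1],
    [[0.011,0.029,0],[0,0,0.2],1],
    [[0.011,0.029,0],[0,0,0.2],1],
    [[0.011,0.029,0],[0,0,0.2],1],
    [[0.011,0.029,0],[0,0,0.2],1],
  ],
)

```text
t: 6.25
eef_pos: [0.3831, 0.3489, 0.1781]
tcp_rot: [-0.172, -3.136, -0.0]
contact_force: [0.6, -0.3, -2.0]
opening: 0.0138
gripper_force: 58.7
```

Request:
arm_command(
  moves=[
    [[0.005,0.014,0],[0,0,0.1],1],
    [[0,0,0],[0,0,0],1],
    [[0,0,0],[0,0,0],1],
    [[0,0,0],[0,0,0],1],
    [[0,0,0],[0,0,0],1],
  ],
)

```text
t: 6.88
eef_pos: [0.3811, 0.3612, 0.1784]
tcp_rot: [0.177, 3.137, -0.0]
contact_force: [-0.3, 0.7, -1.6]
opening: 0.0137
gripper_force: 58.8
```

```bash
python3 - <<'E'
from plan import *
S=cam("side");T=cam("top");s=sense();print(s["eef_pos"],s["tcp_rot"],s["contact_force"])
print(proj(S,(.510,.3475,.177)),proj(T,(.510,.3475,.177)))
a=S["image"][125:235,250:350,::-1]; b=T["image"][195:265,200:275,::-1]
r=lambda i,f:cv2.resize(i,None,fx=f,fy=f,interpolation=cv2.INTER_CUBIC)
A=r(a,5.);B=r(b,4.)
o=np.zeros((550,800,3),np.uint8); o[:,:500]=A; o[:280,500:800]=B; cv2.imwrite("pics/f.png",o)
E
```

```text
[0.38102071 0.36140322 0.17834503] [-1.76420724e-01 -3.13661024e+00 -6.03301772e-06] [ 0.31021865  1.14229363 -1.29893827]
[282.24737999 177.54266546] [233.05427016 218.05560191]
```

View pics/f.png

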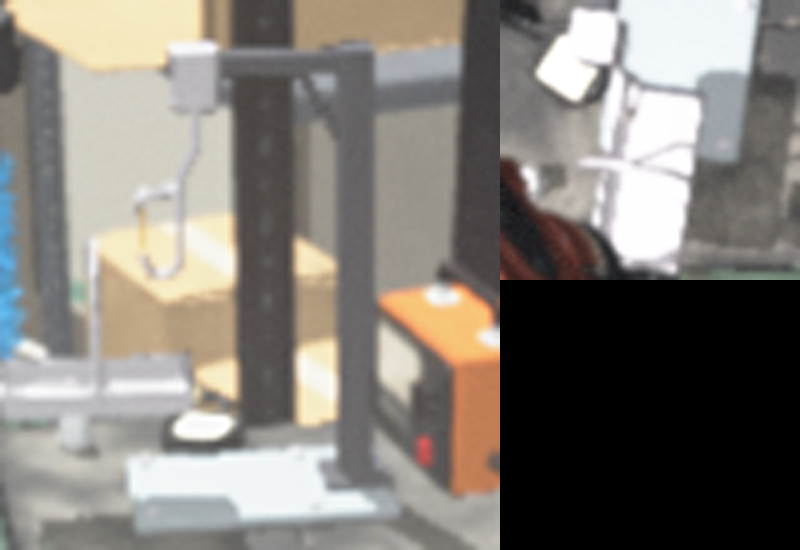

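In the side crop the bail top is at (93,239), the hook bottom at (160,276), the nose at (142,191) and the keeper hangs at x≈142. The bail is about 50 px short of the keeper. I'll check its height and lateral offset numerically.

```bash
python3 - <<'E'
from plan import *
S=cam("side");T=cam("top");np.set_printoptions(precision=2,suppress=True)
d=np.array([np.cos(np.radians(-6.2)),np.sin(np.radians(-6.2)),0]);l=np.array([-d[1],d[0],0]);z=np.array([0,0,1])
p=np.array(sense()["eef_pos"]);seat=np.array([.510,.3475,.177])
c=lambda P:(np.array(proj(S,P))-[250,125])*5; t=lambda P:(np.array(proj(T,P))-[200,195])*4+[500,0]
b=p+.08*d+.018*z
print("bail",c(b),t(b),"bail shoulders top",t(b+.0325*l-.03*z),t(b-.0325*l-.03*z),"side near shoulder",c(b-.0325*l-.03*z))
for n,o in(("hook bottom outer",-.011*z),("nose front",-.013*d+.05*z),("tip",-.013*d+.01*z),("bend shank",.013*d+.03*z),("pin",.025*d+.12*z)):print(n,c(seat+o),t(seat+o))
E
```

```text
bail [ 86.86 238.94] [616.26 161.3 ] bail shoulders top [578.82 158.42] [670.58 169.78] side near shoulder [ 90.34 296.76]
hook bottom outer [161.69 277.95] [635.14  93.83]
nose front [139.85 193.22] [615.41 103.74]
tip [141.72 249.65] [626.77 109.32]
bend shank [179.15 219.92] [626.76  68.87]
pin [193.89  89.7 ] [602.54  33.84]
```

Request:
arm_command(
  moves=[
    [[-0.006,0,-0.002],[0,0,0],1],
    [[-0.008,0,0],[0,0,0],1],
    [[-0.006,0,0],[0,0,0],1],
    [[-0.002,0,0],[0,0,0],1],
    [[0,0,0],[0,0,0],1],
    [[0,0,0],[0,0,0],1],
  ],
)

```text
t: 7.82
eef_pos: [0.4025, 0.3593, 0.1803]
tcp_rot: [-0.175, -3.137, 0.0]
contact_force: [-0.2, 0.5, -1.8]
opening: 0.0134
gripper_force: 58.8
```

Request:
arm_command(
  moves=[
    [[-0.003,0,0],[0,0,0],1],
    [[-0.003,0,0],[0,0,0],1],
    [[-0.003,0,0],[0,0,0],1],
    [[0,0,0],[0,0,0],1],
  ],
)

```text
t: 8.32
eef_pos: [0.4118, 0.3582, 0.1802]
tcp_rot: [-0.176, -3.136, 0.0]
contact_force: [-1.0, -0.0, -1.8]
opening: 0.0134
gripper_force: 58.7
```

Request:
arm_command(
  moves=[
    [[-0.003,0,0],[0,0,0],1],
    [[-0.003,0,0],[0,0,0],1],
    [[-0.003,0,0],[0,0,0],1],
    [[0,0,0],[0,0,0],1],
  ],
)

```text
t: 8.82
eef_pos: [0.4209, 0.3572, 0.1803]
tcp_rot: [0.176, 3.137, -0.0]
contact_force: [-1.5, 1.0, -2.1]
opening: 0.0136
gripper_force: 58.7
```

```bash
python3 - <<'E'
from plan import *
S=cam("side");T=cam("top")
for i in range(4): s=sense();print(s["eef_pos"],s["contact_force"].round(2));cam("side")
a=S["image"][125:235,250:350,::-1]; b=T["image"][195:265,200:275,::-1]
r=lambda i,f:cv2.resize(i,None,fx=f,fy=f,interpolation=cv2.INTER_CUBIC)
A=r(a,5.);B=r(b,4.)
o=np.zeros((550,800,3),np.uint8); o[:,:500]=A; o[:280,500:800]=B; cv2.imwrite("pics/g.png",o)
E
```

```text
[0.42068727 0.35727659 0.18033376] [-0.9   0.28 -1.71]
[0.42064995 0.35729979 0.18036602] [-0.04 -0.05 -2.81]
[0.42061214 0.35730099 0.18036598] [-0.5  -0.4  -1.92]
[0.42059443 0.3573193  0.18037413] [-0.34  0.22 -1.87]
```

View pics/g.png

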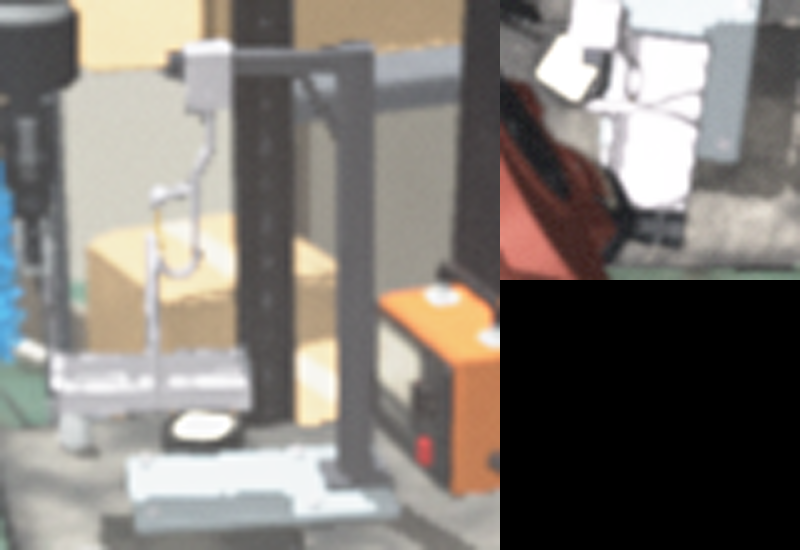

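The wire at (152,236) is against the keeper, and the sleeve has run back about 15 px (~10 mm) so far at about 1 N. I'll keep pressing gently.

Request:
arm_command(
  moves=[
    [[-0.003,0,0],[0,0,0],1],
    [[-0.003,0,0],[0,0,0],1],
    [[-0.003,0,0],[0,0,0],1],
    [[0,0,0],[0,0,0],1],
  ],
)

```text
t: 9.62
eef_pos: [0.4293, 0.3562, 0.18]
tcp_rot: [-0.175, -3.136, 0.0]
contact_force: [-4.3, -0.0, -3.7]
opening: 0.0134
gripper_force: 58.7
```

Request:
arm_command(
  moves=[
    [[-0.003,0,0],[0,0,0],1],
    [[-0.003,0,0],[0,0,0],1],
    [[-0.003,0,0],[0,0,0],1],
    [[0,0,0],[0,0,0],1],
  ],
)

```text
t: 10.12
eef_pos: [0.4382, 0.3552, 0.1801]
tcp_rot: [-0.175, -3.136, 0.0]
contact_force: [-5.6, 0.6, -2.9]
opening: 0.0133
gripper_force: 58.7
```

Request:
arm_command(
  moves=[
    [[-0.003,0,0],[0,0,0],1],
    [[-0.003,0,0],[0,0,0],1],
    [[0,0,0],[0,0,0],1],
    [[0,0,0],[0,0,0],1],
  ],
)

```text
t: 10.62
eef_pos: [0.4438, 0.3546, 0.1803]
tcp_rot: [-0.175, -3.135, -0.0]
contact_force: [-6.9, 0.7, -2.0]
opening: 0.0135
gripper_force: 58.8
```

Request:
arm_command(
  moves=[
    [[-0.003,0,0],[0,0,0],1],
    [[-0.003,0,0],[0,0,0],1],
    [[0,0,0],[0,0,0],1],
    [[0,0,0],[0,0,0],1],
  ],
)

```text
t: 11.12
eef_pos: [0.4495, 0.3538, 0.18]
tcp_rot: [-0.175, -3.135, 0.001]
contact_force: [-7.7, 0.4, -3.3]
opening: 0.0135
gripper_force: 58.7
```

```bash
python3 - <<'E'
from plan import *
S=cam("side")
for i in range(3): s=sense();print(s["eef_pos"],s["contact_force"].round(2));cam("side")
a=S["image"][125:215,260:340,::-1]
cv2.imwrite("pics/h.png",cv2.resize(a,None,fx=6.5,fy=6.5,interpolation=cv2.INTER_CUBIC))
E
```

```text
[0.44943698 0.35385266 0.18001258] [-7.17  0.79 -3.81]
[0.44944919 0.35381626 0.18001626] [-7.14  0.38 -4.5 ]
[0.44943009 0.35384359 0.18000071] [-8.12  0.01 -3.89]
```

View pics/h.png

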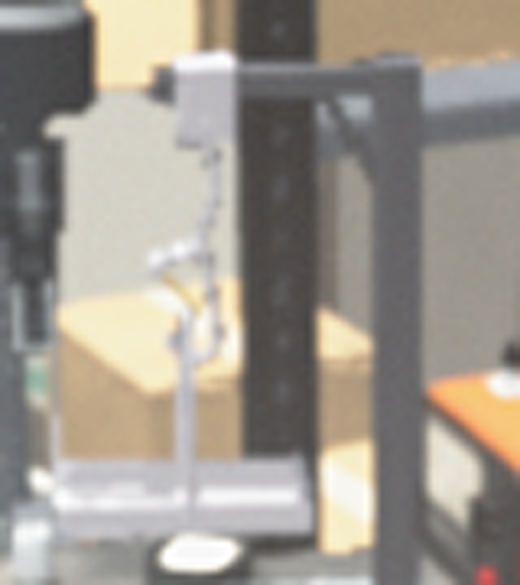

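The keeper is well open: the brass bar runs from (160,270) to (200,305). The wire at (185,305) is at about x −4 to −6, against the shank at 216 and the tip at about 172. I'll press a little further, then lower.

Request:
arm_command(
  moves=[
    [[-0.003,0,0],[0,0,0],1],
    [[-0.003,0,0],[0,0,0],1],
    [[0,0,0],[0,0,0],1],
    [[0,0,0],[0,0,0],1],
  ],
)

```text
t: 11.82
eef_pos: [0.4555, 0.3531, 0.1799]
tcp_rot: [-0.175, -3.135, 0.001]
contact_force: [-7.2, 0.7, -5.3]
opening: 0.0134
gripper_force: 58.7
```

Request:
arm_command(
  moves=[
    [[0,0,0.003],[0,0,0],1],
    [[0,0,0.003],[0,0,0],1],
    [[0,0,0],[0,0,0],1],
  ],
)

```text
t: 12.2
eef_pos: [0.4556, 0.3531, 0.1737]
tcp_rot: [-0.175, -3.135, 0.001]
contact_force: [-5.1, 0.4, -4.7]
opening: 0.0133
gripper_force: 58.7
```

Request:
arm_command(
  moves=[
    [[0,0,0.003],[0,0,0],1],
    [[0,0,0.003],[0,0,0],1],
    [[0,0,0],[0,0,0],1],
  ],
)

```text
t: 12.58
eef_pos: [0.4563, 0.3533, 0.1684]
tcp_rot: [-0.175, -3.137, -0.0]
contact_force: [-5.3, 1.5, -2.6]
opening: 0.0131
gripper_force: 59.0
```

Request:
arm_command(
  moves=[
    [[0,0,0.002],[0,0,0],1],
    [[0,0,0.002],[0,0,0],1],
    [[0,0,0],[0,0,0],1],
  ],
)

```text
t: 12.95
eef_pos: [0.4566, 0.3534, 0.1647]
tcp_rot: [0.175, 3.136, 0.001]
contact_force: [-4.2, 1.1, 0.6]
opening: 0.0134
gripper_force: 59.1
```

```bash
python3 - <<'E'
from plan import *
S=cam("side")
for i in range(3): s=sense();print(s["eef_pos"],s["contact_force"].round(2));cam("side")
a=S["image"][140:200,270:325,::-1]
cv2.imwrite("pics/i.png",cv2.resize(a,None,fx=10,fy=10,interpolation=cv2.INTER_CUBIC))
E
```

```text
[0.45656479 0.35340553 0.16468346] [-5.32  0.34  1.02]
[0.45654922 0.35338121 0.16463365] [-3.86  0.9   0.91]
[0.45657315 0.3533951  0.16464083] [-5.15  1.18  0.19]
```

View pics/i.png

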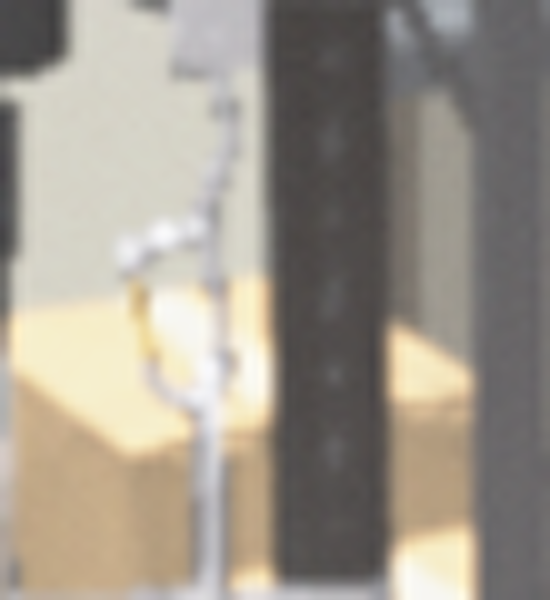

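The keeper is shut again (bar from (135,270) to (150,360)). The wire is inside at about (205,357), resting against the shank side because the hanger is still held back. I'll let the hanger come forward and lower the rest.

Request:
arm_command(
  moves=[
    [[0.003,0,0],[0,0,0],1],
    [[0.003,0,0],[0,0,0],1],
    [[0.003,0,0],[0,0,0],1],
    [[0,0,0],[0,0,0],1],
    [[0,0,0],[0,0,0],1],
  ],
)

```text
t: 13.78
eef_pos: [0.4477, 0.3543, 0.1644]
tcp_rot: [0.175, 3.136, 0.0]
contact_force: [-1.7, 1.5, 0.9]
opening: 0.0136
gripper_force: 59.0
```

Request:
arm_command(
  moves=[
    [[0.002,0,0.001],[0,0,0],1],
    [[0.002,0,0.001],[0,0,0],1],
    [[0,0,0],[0,0,0],1],
    [[0,0,0],[0,0,0],1],
  ],
)

```text
t: 14.28
eef_pos: [0.4433, 0.3546, 0.1621]
tcp_rot: [-0.175, -3.136, 0.0]
contact_force: [-0.9, -0.3, -1.5]
opening: 0.0134
gripper_force: 59.0
```

Request:
arm_command(
  moves=[
    [[0.001,0,0.001],[0,0,0],1],
    [[0.001,0,0.001],[0,0,0],1],
    [[0,0,0],[0,0,0],1],
    [[0,0,0],[0,0,0],1],
  ],
)

```text
t: 14.78
eef_pos: [0.4416, 0.355, 0.1604]
tcp_rot: [0.175, 3.136, 0.0]
contact_force: [-0.9, 0.4, 0.1]
opening: 0.0135
gripper_force: 59.0
```

```bash
cat > f.py <<'E'
from plan import *
F=[]
for i in range(6): s=sense();F.append(s["contact_force"]);cam("side")
print(s["t"],s["eef_pos"],np.mean(F,0).round(2),s["ft_torque"].round(3))
E
python3 f.py
```

```text
15.025 [0.44155498 0.3549702  0.16039315] [-0.3   0.25 -0.19] [-0.038  0.017 -0.018]
```

Request:
arm_command(
  moves=[
    [[0,0,0.001],[0,0,0],1],
    [[0,0,0],[0,0,0],1],
    [[0,0,0],[0,0,0],1],
  ],
)

```text
t: 15.45
eef_pos: [0.4416, 0.355, 0.1595]
tcp_rot: [0.175, 3.136, 0.0]
contact_force: [0.1, 0.3, 1.2]
opening: 0.0136
gripper_force: 59.0
```

```bash
python3 f.py; python3 - <<'E'
from h import *
S=cam("side");a=S["image"][135:225,262:337,::-1]
cv2.imwrite("pics/j.png",cv2.resize(a,None,fx=6.5,fy=6.5,interpolation=cv2.INTER_CUBIC))
E
```

```text
15.7 [0.44154223 0.35497129 0.15939935] [0.23 0.32 1.99] [ 0.03  -0.213 -0.018]
```

Request:
arm_command(
  moves=[
    [[0,0,-0.001],[0,0,0],1],
    [[0,0,0],[0,0,0],1],
    [[0,0,0],[0,0,0],0.8],
    [[0,0,0],[0,0,0],0.7],
    [[0,0,0],[0,0,0],0.55],
    [[0,0,0],[0,0,0],0.5],
    [[0,0,0],[0,0,0],0.5],
  ],
)

```text
t: 16.68
eef_pos: [0.4415, 0.355, 0.1603]
tcp_rot: [0.175, 3.137, 0.0]
contact_force: [-0.4, 0.8, 0.0]
opening: 0.0427
gripper_force: 0.0
```

```bash
python3 f.py
```

```text
16.925 [0.44150118 0.35496561 0.16033676] [ 0.14  0.07 -0.24] [ 0.029 -0.004  0.007]
```

Released with no force on the tool. Now I'll rise and back away.

Request:
arm_command(
  moves=[
    [[0,0,-0.005],[0,0,0],0.5],
    [[0,0,-0.012],[0,0,0],0.5],
    [[0,0,-0.015],[0,0,0],0.5],
    [[0,0,-0.015],[0,0,0],0.5],
    [[0,0,-0.013],[0,0,0],0.5],
    [[0.03,0,0],[0,0,0],0.5],
    [[0.04,0,0],[0,0,0],0.5],
    [[0.03,0,0],[0,0,0],0.5],
    [[0,0,0],[0,0,0],0.5],
  ],
)

```text
t: 18.1
eef_pos: [0.3405, 0.3663, 0.2211]
tcp_rot: [-0.172, -3.137, -0.0]
contact_force: [-0.3, 0.7, 1.6]
opening: 0.0427
gripper_force: 0.0
```

Request:
arm_command(
  moves=[
    [[0,0,0],[0,0,0],0.5],
    [[0,0,0],[0,0,0],0.5],
    [[0,0,0],[0,0,0],0.5],
    [[0,0,0],[0,0,0],0.5],
    [[0,0,0],[0,0,0],0.5],
    [[0,0,0],[0,0,0],0.5],
    [[0,0,0],[0,0,0],0.5],
    [[0,0,0],[0,0,0],0.5],
    [[0,0,0],[0,0,0],0.5],
    [[0,0,0],[0,0,0],0.5],
  ],
)

```text
t: 19.35
eef_pos: [0.3421, 0.3661, 0.2203]
tcp_rot: [-0.175, -3.137, 0.0]
contact_force: [0.2, -0.3, -0.5]
opening: 0.0425
gripper_force: 0.0
```

```bash
python3 - <<'E'
from plan import *
np.set_printoptions(precision=4,suppress=True)
S=cam("side")
for i in range(10):cam("side")
S2=cam("side");print(np.abs(S["image"][120:240,250:350].astype(int)-S2["image"][120:240,250:350]).mean((0,1)))
g=cv2.cvtColor(S2["image"],cv2.COLOR_RGB2HSV); im=S2["image"]
# brass keeper: yellow saturated pixels near the hook; dark grip block
m=cv2.inRange(g,(10,90,90),(35,255,255))[150:200,270:325]; y,x=np.nonzero(m); print("brass",len(x),x.min()+270 if len(x) else 0,x.max()+270 if len(x) else 0,y.min()+150 if len(x) else 0,y.max()+150 if len(x) else 0)
m=(im.max(2)<70)[150:215,255:300].astype(np.uint8); n,l,st,c=cv2.connectedComponentsWithStats(m)
for i in range(1,n):
    if st[i,4]>15: print("dark",c[i]+[255,150],st[i])
d=np.array([np.cos(np.radians(-6.2)),np.sin(np.radians(-6.2)),0])
print("expected grip px",proj(S2,np.array([.4415,.355,.179])),"pred bail",proj(S2,np.array([.4415,.355,.1784])+.08*d))
# tray front-lower edge: bright pan rows at columns
for u in range(268,312,4):
    col=im[180:235,u].astype(int).sum(1); print(u,''.join('%4d'%(v//3) for v in col[15:45]))
print(sense()["t"],sense()["contact_force"])
E
```

```text
[0.9873 1.0468 1.0963]
brass 0 0 0 0 0
expected grip px [261.9372 177.9066] pred bail [285.4815 177.0012]
268  153 147 148 156 165 177 199 228 240 231 206 209 223 221 194 181 179 172 162 135 123 149 183 187 184 178 166 156 148 154
272  160 161 160 163 163 169 183 188 189 196 214 236 247 235 200 188 188 187 177 169 175 186 190 188 181 177 165 160 166 173
276  163 163 162 161 162 174 192 192 188 194 213 234 246 226 193 188 188 180 160 165 184 219 241 243 242 243 244 235 198 177
280  166 167 165 165 167 175 185 189 188 200 237 249 250 226 187 188 190 179 156 161 189 221 235 242 244 245 245 240 198 173
284  154 154 153 153 158 172 186 188 188 199 236 248 247 218 190 191 187 163 111  97 141 221 246 245 245 245 245 237 194 170
288  147 155 155 163 176 185 188 185 184 183 187 194 188 186 184 188 179 144 106  98 131 212 245 245 244 245 240 200 171 171
292  156 156 177 209 217 198 188 189 201 230 247 248 221 188 189 189 171 120  93  91 129 211 244 245 244 245 240 199 173 174
296  151 169 202 215 209 194 189 188 199 235 249 248 220 187 189 191 172 113  80 103 190 244 245 244 244 245 239 198 171 172
300   79  79  86 126 176 188 188 198 215 234 246 237 201 186 188 185 167 148 140 152 208 243 244 244 244 245 239 197 170 170
304   75  79  95 126 154 167 170 176 198 226 243 218 190 187 188 181 163 156 157 183 228 244 244 244 245 240 198 168 169 171
308  103 110 111 109 109 103 100 101 101 101  99 100 103 103 121 146 155 158 169 217 242 241 243 244 244 239 195 170 169 168
19.95 [0.1128 0.4084 0.9287]
```

```bash
python3 - <<'E'
from plan import *
np.set_printoptions(precision=1,suppress=True)
S=cam("side");im=S["image"].astype(int)
d=np.array([np.cos(np.radians(-6.2)),np.sin(np.radians(-6.2)),0]);l=np.array([-d[1],d[0],0]);z=np.array([0,0,1])
b=np.array([.4415,.355,.1784])+.08*d
for x in(-.066,-.03,.03,.064): print("pan bottom near edge",x,proj(S,b-.115*z-.032*l+x*d))
print("keeper hinge/end, tip",proj(S,b-.013*d+.046*z),proj(S,b-.013*d+.013*z),proj(S,b-.013*d+.01*z))
old=cv2.imread("pics/side0.png")[:,:,::-1].astype(int)
for nm,I,u0 in(("before",old,274),("now",im,276)):
    print(nm)
    for v in range(160,184): print(v,' '.join('%4d'%(I[v,u,0]-I[v,u,2]) for u in range(u0,u0+16)),'|',' '.join('%3d'%(I[v,u].sum()//3) for u in range(u0,u0+16)))
E
```

```text
pan bottom near edge -0.066 [267.8 212.7]
pan bottom near edge -0.03 [278.3 212.1]
pan bottom near edge 0.03 [295.7 211.1]
pan bottom near edge 0.064 [305.5 210.6]
keeper hinge/end, tip [281.3 164.2] [281.6 173.5] [281.6 174.4]
before
160   15   14   14   16   14   16   14   14   14   14   10    2    1   11   14   14 | 200 198 198 197 197 198 199 199 198 201 202 197 183 186 197 200
161   13   14   14   13   15   15   14   13   11    7    4    0    3   11   14   15 | 199 198 199 199 201 202 199 200 204 214 218 198 180 190 198 199
162   13   13   13   10    3    7    9    8    0   -1   -1   -3    1   10   15   15 | 200 199 199 207 219 215 208 206 214 226 231 209 177 190 197 199
163   14   16   12    2   -1   -1    1   -1   -2   -3   -1   -2    2   12   15   14 | 197 199 200 220 236 225 210 205 200 203 210 192 175 189 199 200
164   15   15   11    1   -2    0    3    3    4    7    9    1    1   10   13   14 | 198 198 204 222 218 202 188 183 169 166 187 188 178 191 201 199
165   13   13   12    2    4    9   12   14   13   13   12    2    3   10   13   15 | 199 199 198 190 185 190 194 1
[... 5638 characters left out ...]
   1   -3    1   38   51   49   49 | 223 228 229 228 223 200 178 190 207 221 239 212 204 222 226 225
180   65   56   47   45   47   57   52   37   28    3   -4   10   53   50   49   48 | 207 220 226 227 227 217 199 202 203 216 240 212 213 224 225 225
181   66   65   60   50   46   48   53   52   52   16   -4   12   56   51   48   51 | 183 198 215 223 226 226 223 223 217 215 239 214 216 225 225 224
182   59   62   64   61   53   48   47   46   49   17   -3   10   54   55   55   58 | 172 176 188 208 220 225 227 227 224 220 238 216 217 222 221 217
183   58   55   58   63   65   59   49   47   45   16   -3   13   56   63   66   66 | 169 162 166 178 199 217 226 228 226 221 227 209 208 209 203 201
```

```bash
python3 -c "
from plant import *
print(finish_job())"
```

```text
the job is handed in; nothing more can be done
None
```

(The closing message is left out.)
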